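# Lay a tensile test piece in the inclined cradle and latch it down

### The arm

A 6-joint arm with a two-finger parallel gripper is mounted at the origin on the work surface. World frame = base frame: x ahead of the robot, y to its left, z up, the work surface at z = 0. Lengths are in m, angles in rad, forces in N, time in s.
With the tool pointing down it reaches from about 0.3 to 0.775 m from the base axis. Payload 14.6 kg.
Tool frame: the origin (TCP) lies at the very end of the fingers, on their centre line; the grasp point (between the pads) lies 19 mm behind it; z points along the fingers, y is the line along which they close (so a half turn about z gives the same grasp; the last joint's range is limited). The gripper opens to 94 mm and grips with 3 to 60 N. Pads are 16 mm wide; open, the fingers measure 119 mm over their backs; the gripper's body (75 mm by 177 mm) begins 78 mm behind the grasp point.
Start: joints at [-1.352, 0.3, 1.521, -0, 1.321, -0.067], TCP at [0.155, -0.528, 0.205] pointing down, gripper open.
Joint ranges: [-3.03, 3.03], [-0.79, 2.21], [0.23, 2.52], [-1.04, 4.18], [0, 3.07], [-2.55, 2.55]. Speed limits (rad/s): [2.22, 2.22, 2.57, 3.14, 3.14, 3.14].

### API

Orientations are given as [roll, pitch, yaw] about the fixed x, y, z axes, in that order (R = Rz(yaw) Ry(pitch) Rx(roll)).
In Python, from station import ctrl gives the robot as it stands. The module is installed in compiled form; this text tells all that it offers.
- The arm moves only by the tool step_arm, never from a script. Its argument "deltas" is a list of rows, each an object with "dp": the shift along the tool's x, y, z scaled (see below), a list of three; "twist": the turn about the tool's z scaled (see below). In form: [{"dp": [tx, ty, tz], "twist": twist}, ...]. A call has 1 to 12 rows; each row shifts and turns the commanded pose from where the row before left it, along the tool's axes as they then stand; what a row does not reach is not made up. The controller multiplies each number of a shift by 0.04 m and each number of a turn by 4 degrees. A row lasts 1/10 s, in which the tool goes at most 50 mm and 8.59 degrees, less where a joint would pass 70% of its speed; a pose out of reach is approached as far as the arm can. A call with a number of a shift or a turn outside -1 to 1 is refused whole. A call with a gripper value outside its range is refused whole. "gripper" is the opening, from -1 (shut) to 1 (fully open), set as the call begins (left out, the last holds). The fingers move at their own pace and stop on an object; "squeeze" is the grip in N (left out, the last holds). Time passes only in rows, so rows that do not move let the fingers close. It gives the time, the measured TCP pose, the force, the opening and the grip force at its end, in the units of the state.
- ctrl.get_obs(): the state, without advancing time (a new reading comes with each control period).
- ctrl.camera(name): name is "scene" or "top"; returns (picture, depth): 420x560x3 uint8, red, green, blue; 420x560 float32, m along the optical axis (not along the pixel's ray), 0 where there is no reading.
- ctrl.get_calibration(name): a dict with "fx", "fy", "cx", "cy" (pixels), "distortion" ([k1, k2, p1, p2, k3] as OpenCV has them; the pictures are not rectified), "world_to_cam" (4x4, takes a point from world to camera coordinates). Camera axes: x right, y down, z forward; pixel columns grow to the right and rows downward; lengths in m; the calibration is good to about 2 mm. A picture is of the moment at which its call begins. get_calibration takes no time and is no camera call.
- ctrl.hand_in(): hands the job in; it is judged then, once.
Trained networks look in the newest picture that a camera, given by its name, has taken for a name from the list of things; names that differ only in an ending like _2 or _b are one class to them, and where a whole thing is asked for, a point or a joint stands for the part that bears it (a point fixed in the world has none). Each returns a list of dicts, best first, with "conf" (0 to 1); they miss things now and then, are a little off and sometimes report something else, mostly with a low value. They report only what shows in the picture. A call takes as long as a camera call. They do not tell look-alikes from the thing itself.
- ctrl.spot_in(camera, label): "rect" ([left, top, right, bottom] as shares, 0 to 1, of the picture: columns of its width, rows of its height, round what is visible of it).
- ctrl.cut_out(camera, label): "pixels" (420x560 bool, what is visible of it) and "rect" ([left, top, right, bottom] as shares, 0 to 1, of the picture: columns of its width, rows of its height, round what is visible of it).
The state is a dict: "time_s": time; "qpos": joint angles; "joint_vel": joint speeds; "tau": joint torques, N m; "ee_pos": TCP position; "eef_rot": TCP orientation; "force": force on the tool from outside, world axes, zero at the start; "moment": the same for the moment, N m; "grip_width": finger opening in m; "grip_force": force on a finger pad.
Only numpy, scipy, OpenCV 4.12 (cv2) and the standard library are available. Lean on these libraries where they do the work, as an engineer would, in place of code of your own. Each camera call takes 0.05 s, during which the arm holds its last target. There are 200 camera calls.

### The job

Lay the steel dog-bone test piece flat in the shallow compartment of the sloping specimen cradle, then swing the cradle's long hold-down strap over it until its cross pin rests fully down in the catch. Leave the black puck, the bottle and the jar where they are.

Things in the scene. Friction and masses are not known exactly. Their poses are not given: they have to be found in the camera images.
- bar: The test piece: a bare steel flat dog-bone bar, 110 long (its x), two square ends 30 x 30, a narrower middle 16 wide and 50 long, 14 thick (its z), 250 g. It starts lying flat on the table. Origin: centre of its underside; z up through its thickness. Either end and either face may go either way.
- bed: Cradle's sloping dark steel bed, 160 (x) x 64 (y) x 12, fixed on a grey stand (foot 150 x 80), inclined 27 deg: x points up the slope, y is level, z square out of it. Low edge roughly toward the robot, hinge at the high edge. Origin: centre of the compartment floor, 72 above the table. Compartment 114 (x) by 34 (y) inside (2 play all round), walls 5 high, 5 thick.
- latch (a joint): Angle (rad) of the hold-down strap about its hinge. 0: fully down, parallel to the bed, cross pin in the catch; grows as it swings up and away; 1.57 is square to the bed; stop at 2.3. Stiff hinge: stays where left, takes about 1 N at the tip to move. At 0 the strap's underside is 16 above the compartment floor, 2 clear of a bar lying flat.
- latch_hinge (a point): The strap's hinge axis (parallel to the bed's y) at the high end of the bed: 72 up the slope from the compartment's centre and 18.5 above its floor. The strap is an aluminium flat 18 wide (bed y), 5 thick, 146 long, centred on the hinge axis.
- latch_pin (a point): Centre of the round steel cross pin (8 diameter, 52 long, parallel to the bed's y) at the strap's free end, 144 from the hinge axis. Closed, it lies in the catch: two notched steel posts at the low end of the bed, 72 down the slope from the centre, 17 to either side, 21.5 high.
- puck: Bystander: black cylinder lying flat, 32 diameter, 20 high; origin centre of its underside.
- bottle: Bystander: amber bottle with black cap, 60 diameter, 140 high; origin centre of its underside.
- jar: Bystander: white jar, 60 diameter, 70 high; origin centre of its underside.
There are look-alikes about, which are no part of the job. There is more than one size of the bar; the one meant has the size given above.

How it is judged:
By the outcome, as a careful person would: the job done as asked, in the order asked, and still so for the second after the job is handed in, with the robot touching nothing.
It also fails if it takes over 64 s, if anything falls off the work surface, if the arm or the gripper's body presses on something with over 40 N, if the wrist force passes 120 N, or if a joint passes its speed limit or range.

## Working session

There is one attempt and no reset: what is moved stays moved. The work goes in short steps, Python scripts to look and compute and a tool call to move; the robot and the scene stay as the last step left them, time stands still between calls to the robot, and variables do not carry over. Pictures are saved under pics/ and viewed, at most 10 in all, crops included, and the job is handed in when it is done.

Besides the shell and the picture viewer there is one more tool, called after "Request:" in YAML: its name, and indented under it one key for each argument. step_arm: Moves the arm, as the interface text tells. Its arguments: {"type":"object","properties":{"deltas":{"type":"array"},"gripper":{"type":"number"},"squeeze":{"type":"number"}},"required":["deltas"]}

```bash
mkdir -p pics
python3 - <<'E'
from station import ctrl
import cv2,numpy as np
o=ctrl.get_obs();print({k:np.round(v,3) for k,v in o.items()})
for n in("scene","top"):
    p,d=ctrl.camera(n);cv2.imwrite(f"pics/{n}0.png",p[:,:,::-1]);np.save(f"pics/{n}0.npy",d)
    print(n,{k:np.round(v,3).tolist() for k,v in ctrl.get_calibration(n).items()})
    for l in("bar","bed","latch"):
        for r in ctrl.spot_in(n,l): print(l,round(r["conf"],2),np.round(np.array(r["rect"])*[560,420,560,420]).tolist())
E
```

```text
{'time_s': np.float64(0.0), 'qpos': array([-1.352,  0.3  ,  1.522, -0.   ,  1.321, -0.067]), 'joint_vel': array([ 0.001, -0.   , -0.001,  0.002,  0.001, -0.   ]), 'tau': array([-3.0000e-03, -5.3181e+01, -3.5273e+01,  7.1000e-02,  2.4000e-02,
       -0.0000e+00]), 'ee_pos': array([ 0.155, -0.527,  0.205]), 'eef_rot': array([-3.141, -0.   ,  0.286]), 'force': array([-0.451, -0.564,  0.212]), 'moment': array([-0.029,  0.012,  0.021]), 'grip_force': np.float64(0.0), 'grip_width': np.float64(0.094)}
scene {'fx': 448.186, 'fy': 448.186, 'cx': 274.529, 'cy': 209.39, 'distortion': [-0.011, 0.0, 0.0, 0.0, 0.0], 'world_to_cam': [[-0.774, 0.633, 0.018, 0.468], [0.465, 0.588, -0.662, -0.249], [-0.429, -0.504, -0.75, 1.088], [0.0, 0.0, 0.0, 1.0]]}
bar 0.88 [292.0, 356.0, 348.0, 371.0]
bar 0.7 [380.0, 251.0, 480.0, 308.0]
bar 0.58 [325.0, 254.0, 362.0, 321.0]
bed 0.66 [172.0, 71.0, 255.0, 180.0]
latch 0.86 [176.0, 73.0, 202.0, 159.0]
latch 0.65 [155.0, 199.0, 190.0, 248.0]
top {'fx': 429.011, 'fy': 429.011, 'cx': 280.109, 'cy': 205.884, 'distortion': [-0.045, 0.0, 0.0, 0.0, 0.0], 'world_to_cam': [[0.019, -1.0, 0.012, -0.002], [-0.981, -0.021, -0.193, 0.638], [0.194, -0.008, -0.981, 0.725], [0.0, 0.0, 0.0, 1.0]]}
bar 0.96 [113.0, 266.0, 192.0, 315.0]
bar 0.95 [171.0, 208.0, 231.0, 244.0]
bar 0.65 [149.0, 154.0, 188.0, 193.0]
bed 0.57 [345.0, 155.0, 411.0, 260.0]
```

```bash
ls pics
```

```text
scene0.npy
scene0.png
top0.npy
top0.png
```

View pics/scene0.png

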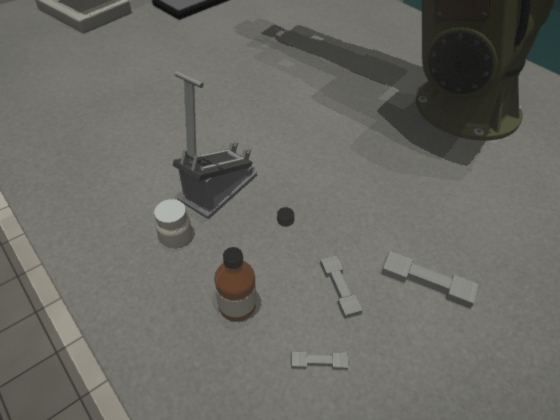

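View pics/top0.png

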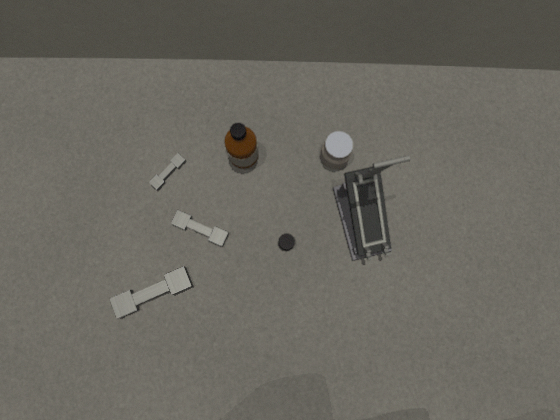

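Candidates for the bar: top-view pixels (168,172), (200,228) and (151,293), which are (320,360), (341,285) and (430,278) in the scene view. Next I measure their sizes from both views, along with the cradle pose.

```bash
cat > h.py <<'E'
import numpy as np,cv2
from station import ctrl
def cal(n):
    c=ctrl.get_calibration(n);K=np.array([[c["fx"],0,c["cx"]],[0,c["fy"],c["cy"]],[0,0,1.]])
    return K,np.array(c["distortion"],float),np.array(c["world_to_cam"])
def cloud(n,d):
    K,D,T=cal(n);v,u=np.mgrid[:420,:560]
    r=cv2.undistortPoints(np.stack([u,v],-1).reshape(-1,1,2).astype(float),K,D).reshape(420,560,2)
    P=np.dstack([r*d[...,None],d]);P=(P-T[:3,3])@T[:3,:3]
    P[d==0]=np.nan;return P
def proj(n,X):
    K,D,T=cal(n);return cv2.projectPoints(np.asarray(X,float).reshape(-1,3),cv2.Rodrigues(T[:3,:3])[0],T[:3,3],K,D)[0].reshape(-1,2)
E
python3 - <<'E'
from h import *
for n in("scene","top"):
    ctrl.camera(n);d=np.load(f"pics/{n}0.npy");P=cloud(n,d)
    pl=P[(P[...,2]<.006)&(np.abs(P[...,0]-.5)<.2)];print(n,"table z",np.median(pl[:,2]))
    for r in ctrl.cut_out(n,"bar"):
        q=P[r["pixels"]];z=np.nanmedian(q[:,2]);q=q[(q[:,2]>z-.004)&(q[:,2]<z+.004)]
        (c,s,a)=cv2.minAreaRect((q[:,:2]*1000).astype(np.float32))
        bx=cv2.boxPoints((c,s,a));e=bx[1]-bx[0];f=bx[2]-bx[1];e=e if np.hypot(*e)>np.hypot(*f) else f
        print("bar",round(r["conf"],2),np.round(np.array(r["rect"])*[560,420,560,420]),"z",round(z,4),"c",np.round(c,1),"s",np.round(s,1),"yaw",round(np.degrees(np.arctan2(e[1],e[0])),1),len(q))
    for l in("bed","latch","puck","bottle","jar","latch_pin"):
        for r in ctrl.cut_out(n,l)[:2]:
            q=P[r["pixels"]];q=q[~np.isnan(q[:,0])]
            print(l,round(r["conf"],2),np.round(np.array(r["rect"])*[560,420,560,420]),len(q),np.round(np.percentile(q,[2,50,98],axis=0),3).tolist())
E
python3 - <<'E'
import cv2
p=cv2.imread('pics/scene0.png')[60:220,150:310];t=cv2.imread('pics/top0.png')[130:290,300:460]
b=cv2.imread('pics/top0.png')[140:330,100:250]
cv2.imwrite('pics/c1.png',cv2.hconcat([cv2.resize(x,(400,400),interpolation=2) for x in(p,t)]))
E
```

```text
scene table z -0.000508619607976731
bar 0.92 [291. 351. 348. 370.] z 0.0096 c [716.5 239.2] s [22.4 81.3] yaw -40.3 682
bar 0.82 [322. 257. 361. 321.] z 0.013 c [602.4 167.4] s [112.6  30.7] yaw 67.8 887
bed 0.87 [173.  72. 252. 183.] 2670 [[0.546, -0.334, -0.001], [0.667, -0.137, 0.101], [0.702, -0.105, 0.267]]
latch 0.59 [177.  71. 202. 164.] 966 [[0.473, -0.505, -0.001], [0.671, -0.136, 0.204], [0.684, -0.117, 0.268]]
puck 0.6 [281. 207. 294. 225.] 280 [[0.55, -0.015, -0.002], [0.581, 0.003, 0.018], [0.594, 0.015, 0.021]]
bottle 0.93 [212. 246. 255. 321.] 2329 [[0.734, 0.075, 0.009], [0.764, 0.103, 0.089], [0.785, 0.118, 0.14]]
jar 0.82 [150. 198. 191. 248.] 1430 [[0.735, -0.118, 0.005], [0.763, -0.079, 0.056], [0.786, -0.066, 0.071]]
jar 0.64 [215. 249. 254. 322.] 2394 [[0.734, 0.074, 0.007], [0.764, 0.103, 0.089], [0.785, 0.118, 0.14]]
latch_pin 0.55 [174.  72. 203. 158.] 815 [[0.66, -0.159, 0.124], [0.672, -0.135, 0.211], [0.684, -0.118, 0.268]]
top table z -0.0001473643922856189
bar 0.92 [170. 209. 229. 243.] z 0.0136 c [602.6 166.5] s [110.2  30.2] yaw 67.6 689
bar 0.87 [148. 156. 188. 193.] z 0.0093 c [715.5 238.8] s [23.9 81.2] yaw -41.6 360
bar 0.78 [111. 265. 192. 314.] z 0.0186 c [477.5 250.6] s [ 41.6 151. ] yaw -64.6 1418
bed 0.56 [347. 158. 409. 257.] 3397 [[0.558, -0.193, 0.001], [0.637, -0.145, 0.075], [0.699, -0.109, 0.268]]
latch 0.62 [355. 157. 409. 181.] 350 [[0.657, -0.165, 0.119], [0.667, -0.135, 0.265], [0.687, -0.115, 0.269]]
puck 0.68 [280. 232. 298. 252.] 211 [[0.564, -0.017, 0.015], [0.578, -0.003, 0.02], [0.592, 0.01, 0.022]]
bottle 0.79 [226. 124. 258. 167.] 1174 [[0.725, 0.058, 0.005], [0.742, 0.083, 0.094], [0.774, 0.113, 0.141]]
jar 0.59 [318. 132. 351. 170.] 904 [[0.729, -0.119, 0.008], [0.748, -0.093, 0.068], [0.779, -0.069, 0.072]]
latch_pin 0.74 [366. 156. 409. 177.] 300 [[0.657, -0.164, 0.13], [0.666, -0.135, 0.266], [0.679, -0.115, 0.269]]
```

View pics/c1.png

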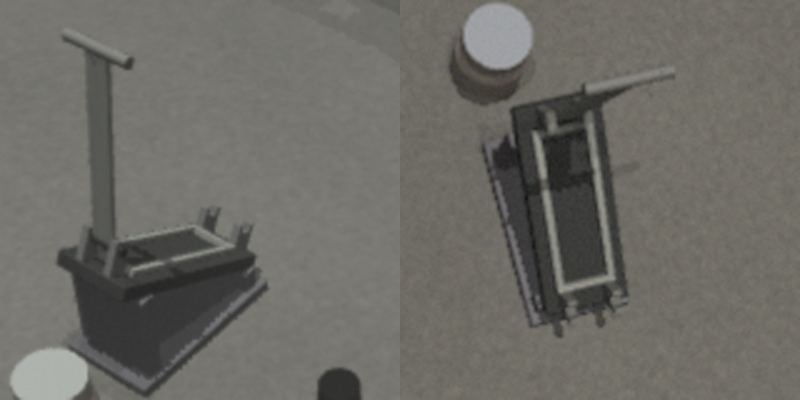

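The scene shows three bars. The middle one (top pixel (200,228)) measures 110×30×14, so it is the one meant. The other two are 81×23×10 and 151×41×19, so they are look-alikes. The close crop shows the cradle with its strap nearly upright. Next I fit the bed pose by the bright rim in both views.

```bash
cat > fit.py <<'E'
from h import *
from scipy.optimize import differential_evolution
from scipy.spatial.transform import Rotation as R
def bedT(x,y,z,yaw): return R.from_euler('ZY',[yaw,-np.radians(27)]).as_matrix(),np.array([x,y,z])
def pts():
    g=lambda a,b,h:np.stack(np.meshgrid(np.arange(-a,a+.1,1.5),np.arange(-b,b+.1,1.5)),-1).reshape(-1,2)
    q=g(67,27,0);ax,ay=abs(q[:,0]),abs(q[:,1])
    rim=(ax<61.5)&(ay<21.5)&((ax>57.5)|(ay>17.5))
    inn=(ax<55)&(ay<15); out=(ay>24)&(ax<60)
    mk=lambda m,z:np.c_[q[m],np.full(m.sum(),z)]/1000
    return mk(rim,5),mk(inn,0),mk(out,0)
def fit(imgs):
    gr={n:cv2.cvtColor(i,cv2.COLOR_BGR2GRAY).astype(np.float32) for n,i in imgs.items()}
    A=pts()
    C={n:cal(n) for n in gr}
    def f(p):
        Rm,t=bedT(*p);s=0
        for n,g in gr.items():
            K,D,T=C[n];v=[]
            for X in A:
                u=cv2.projectPoints(X@Rm.T+t,cv2.Rodrigues(T[:3,:3])[0],T[:3,3],K,D)[0].astype(np.float32)
                v.append(cv2.remap(g,u,None,cv2.INTER_LINEAR).mean())
            s-=v[0]-.5*v[1]-.5*v[2]
        return s
    r=differential_evolution(f,[(.58,.68),(-.19,-.1),(.06,.085),(-.5,.5)],seed=1,maxiter=60,popsize=12,tol=1e-6)
    return r
if __name__=="__main__":
    im={n:cv2.imread(f"pics/{n}0.png") for n in("scene","top")}
    for s in(["scene","top"],["top"],["scene"]):
        r=fit({n:im[n] for n in s});print(s,np.round(r.x,4),np.degrees(r.x[3]),r.fun)
        if len(s)==2: best=r.x
    np.save("bed.npy",best)
    Rm,t=bedT(*best);hinge=t+Rm@[.072,0,.0185];print("hinge",hinge,"bed axes",Rm.T.round(3).tolist())
    o=[]
    for n in("scene","top"):
        d=np.load(f"pics/{n}0.npy");P=cloud(n,d).reshape(-1,3);Q=(P-t)@Rm
        m=(np.abs(Q[:,1])<.05)&(P[:,2]>.14)&(Q[:,2]>.08)&(np.abs(Q[:,0]-.1)<.1);q=Q[m]
        print(n,m.sum(),np.percentile(q,[2,50,98],axis=0).round(3).tolist(),"latch ang",np.median(np.arctan2(q[:,2]-.0185,-(q[:,0]-.072))), "top",P[m][:,2].max(),P[m][P[m][:,2]>.262].mean(0) )
        fl=(np.abs(Q[:,0])<.05)&(np.abs(Q[:,1])<.012)&(np.abs(Q[:,2])<.02);print("floor",np.median(Q[fl][:,2]),fl.sum())
        i=im[n]
        x=np.array([[a*.062,b*.022,.005] for a,b in((-1,-1),(1,-1),(1,1),(-1,1))]);cv2.polylines(i,[np.round(proj(n,x@Rm.T+t)*8).astype(int).reshape(-1,1,2)],True,(0,0,255),1,0,3)
        x=np.array([[a*.057,b*.017,.005] for a,b in((-1,-1),(1,-1),(1,1),(-1,1))]);cv2.polylines(i,[np.round(proj(n,x@Rm.T+t)*8).astype(int).reshape(-1,1,2)],True,(0,255,0),1,0,3)
        c=proj(n,t)[0].astype(int);o.append(cv2.resize(i[c[1]-60:c[1]+60,c[0]-60:c[0]+60],(400,400)))
    cv2.imwrite("pics/fit.png",cv2.hconcat(o))
E
python3 fit.py
```

```text
['scene', 'top'] [ 0.6285 -0.1498  0.0715  0.2553] 14.625956992810483 -100.81532
['top'] [ 0.6288 -0.1502  0.0699  0.2506] 14.359826029758633 -66.78316
['scene'] [ 0.6214 -0.1602  0.0602  0.263 ] 15.068717361172475 -34.975276947021484
hinge [ 0.68241826 -0.13571492  0.12064196] bed axes [[0.862, 0.225, 0.454], [-0.253, 0.968, 0.0], [-0.439, -0.115, 0.891]]
scene 579 [[0.096, -0.021, 0.083], [0.114, 0.003, 0.131], [0.125, 0.025, 0.158]] latch ang 1.9293759155333656 top 0.2690687455917124 [ 0.66543944 -0.13740203  0.2659591 ]
floor 0.00030925836861642913 202
top 276 [[0.095, -0.024, 0.086], [0.12, 0.002, 0.157], [0.124, 0.026, 0.16]] latch ang 1.906034946295763 top 0.2707724267897484 [ 0.66348611 -0.13994466  0.26674298]
floor 0.0002560562401698219 677
```

View pics/fit.png

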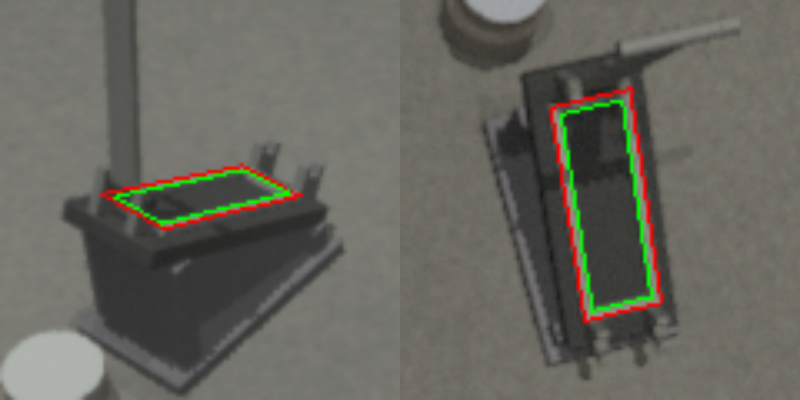

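The overlay fits the rim in both views, with the cradle centre at about (0.6285, -0.150) and yaw 14.6°. The strap stands at about 1.92 rad, which would foul the gripper body, so I'll push it a bit further open first. Next is a helper that converts a target into tool units.

```bash
cat > go.py <<'E'
import sys
from h import *
from scipy.spatial.transform import Rotation as R
# usage: go.py x y z yawdeg -> tool-unit totals
def go(x,y,z,yaw):
    o=ctrl.get_obs();M=R.from_euler('xyz',o["eef_rot"]).as_matrix();d=M.T@(np.array([x,y,z])-o["ee_pos"])
    tw=-(yaw-np.degrees(o["eef_rot"][2]));tw=(tw+180)%360-180
    print("units",np.round(d/.04,2),"twist",round(tw/4,2))
o=ctrl.get_obs();print("t",round(o["time_s"],2),"p",o["ee_pos"].round(4),"rot",np.degrees(o["eef_rot"]).round(2),"F",o["force"].round(1),"w",round(o["grip_width"],4),"gf",round(o["grip_force"],1),"q6",o["qpos"].round(2))
if len(sys.argv)>4: go(*map(float,sys.argv[1:5]))
E
python3 go.py .624 -.151 .235 14.6
```

```text
t 1.2 p [ 0.1551 -0.5277  0.2054] rot [-180.     -0.     16.38] F [ 0.3  1.  -0.2] w 0.0943 gf 0.0 q6 [-1.35  0.3   1.52  0.    1.32 -0.07]
units [13.9  -5.73 -0.74] twist 0.44
```

Request:
step_arm:
  deltas:
    - {"dp": [0, 0, -0.7], "twist": 0.44}
    - {"dp": [0.8, -0.4, 0], "twist": 0}
    - {"dp": [0.8, -0.4, 0], "twist": 0}
    - {"dp": [0.8, -0.4, 0], "twist": 0}
    - {"dp": [0.8, -0.4, 0], "twist": 0}
    - {"dp": [0.8, -0.4, 0], "twist": 0}
    - {"dp": [0.8, -0.4, 0], "twist": 0}
    - {"dp": [0.8, -0.4, 0], "twist": 0}
    - {"dp": [0.8, -0.4, 0], "twist": 0}
    - {"dp": [0.8, -0.4, 0], "twist": 0}
    - {"dp": [0.8, -0.4, 0], "twist": 0}
    - {"dp": [0.8, -0.4, 0], "twist": 0}
  gripper: -1
  squeeze: 10

```text
time_s: 2.4
ee_pos: [0.4523, -0.2674, 0.2336]
eef_rot: [3.141, -0.0, 0.255]
force: [-0.5, -0.1, 0.2]
grip_width: 0.0015
grip_force: 0.0
```

```bash
python3 go.py .624 -.151 .235 14.6
```

```text
t 2.4 p [ 0.4523 -0.2674  0.2336] rot [ 1.7999e+02 -1.0000e-02  1.4610e+01] F [-0.5 -0.1  0.2] w 0.0015 gf 0.0 q6 [-0.6   0.22  1.55  0.    1.37  0.71]
units [ 4.89 -1.73 -0.04] twist 0.0
```

Request:
step_arm:
  deltas:
    - {"dp": [0.8, -0.3, 0], "twist": 0}
    - {"dp": [0.8, -0.3, 0], "twist": 0}
    - {"dp": [0.8, -0.3, 0], "twist": 0}
    - {"dp": [0.8, -0.3, 0], "twist": 0}
    - {"dp": [0.8, -0.3, 0], "twist": 0}
    - {"dp": [0.8, -0.2, 0], "twist": 0}
    - {"dp": [0.3, 0, 0], "twist": 0}
    - {"dp": [0.3, 0, 0], "twist": 0}
    - {"dp": [0.2, 0, 0], "twist": 0}
    - {"dp": [0.2, 0, 0], "twist": 0}

```text
time_s: 3.4
ee_pos: [0.6589, -0.1442, 0.2334]
eef_rot: [-3.142, 0.0, 0.255]
force: [-1.2, -0.5, 0.9]
grip_width: 0.0001
grip_force: 0.5
```

Request:
step_arm:
  deltas:
    - {"dp": [0.2, 0, 0], "twist": 0}
    - {"dp": [0.2, 0, 0], "twist": 0}
    - {"dp": [0.2, 0, 0], "twist": 0}
    - {"dp": [0, 0, 0], "twist": 0}

```text
time_s: 3.8
ee_pos: [0.6825, -0.1379, 0.233]
eef_rot: [-3.141, 0.0, 0.255]
force: [-0.6, 0.5, -0.8]
grip_width: 0.0002
grip_force: 0.0
```

```bash
cat > latch.py <<'E'
from h import *
from fit import bedT
def ang(n="scene"):
    p,d=ctrl.camera(n);Rm,t=bedT(*np.load("bed.npy"));P=cloud(n,d)
    r=ctrl.cut_out(n,"latch")
    for k in r[:2]:
        Q=(P[k["pixels"]]-t)@Rm;Q=Q[~np.isnan(Q[:,0])];x,z=Q[:,0]-.072,Q[:,2]-.0185;m=(np.hypot(x,z)>.07)&(np.hypot(x,z)<.155)&(abs(Q[:,1])<.03)
        print(n,k["conf"].__round__(2),m.sum(),"ang",np.median(np.arctan2(z[m],-x[m])))
    return p,d
if __name__=="__main__":
    for n in("scene","top"):
        p,d=ang(n)
E
python3 go.py; python3 latch.py
```

```text
t 3.8 p [ 0.6825 -0.1379  0.233 ] rot [-1.7999e+02  1.0000e-02  1.4640e+01] F [-0.6  0.5 -0.8] w 0.0002 gf 0.0 q6 [-0.25  0.63  0.98  0.    1.53  1.06]
scene 0.79 517 ang 2.1590738467786954
```

Request:
step_arm:
  deltas:
    - {"dp": [0.2, 0, 0], "twist": 0}
    - {"dp": [0.1, 0, 0], "twist": 0}
    - {"dp": [-0.5, 0, 0], "twist": 0}
    - {"dp": [-0.8, 0, 0], "twist": 0}
    - {"dp": [-0.6, 0, 0], "twist": 0}
  gripper: -1

```text
time_s: 4.5
ee_pos: [0.6185, -0.1546, 0.2334]
eef_rot: [-3.142, -0.0, 0.255]
force: [0.3, 0.5, -0.2]
grip_width: 0.0003
grip_force: 0.0
```

```bash
python3 latch.py; python3 go.py .6086 .1818 .08 67.7
```

```text
scene 0.89 472 ang 2.2536303040063195
top 0.84 462 ang 2.216361530491728
t 4.7 p [ 0.6201 -0.1544  0.2341] rot [ 1.7998e+02 -6.0000e-02  1.4590e+01] F [ 0.4 -0.   0.4] w 0.0004 gf 0.0 q6 [-0.3   0.49  1.2   0.    1.46  1.01]
units [ 1.84 -8.21  3.85] twist -13.28
```

Request:
step_arm:
  deltas:
    - {"dp": [0, 0, 0], "twist": -1}
    - {"dp": [0, 0, 0], "twist": -1}
    - {"dp": [0, 0, 0], "twist": -1}
    - {"dp": [0, 0, 0], "twist": -1}
    - {"dp": [0, 0, 0], "twist": -1}
    - {"dp": [0, 0, 0], "twist": -1}
    - {"dp": [0, 0, 0], "twist": -1}
    - {"dp": [0, 0, 0], "twist": -1}
    - {"dp": [0, 0, 0], "twist": -1}
    - {"dp": [0, 0, 0], "twist": -1}
    - {"dp": [0, 0, 0], "twist": -1}
    - {"dp": [0, 0, 0], "twist": -1}
  gripper: 0

```text
time_s: 5.9
ee_pos: [0.6208, -0.1539, 0.2331]
eef_rot: [-3.141, -0.0, 1.096]
force: [0.4, 0.8, -0.5]
grip_width: 0.0469
grip_force: 0.0
```

Request:
step_arm:
  deltas:
    - {"dp": [0, 0, 0], "twist": -1}
    - {"dp": [0, 0, 0], "twist": -0.28}

```text
time_s: 6.1
ee_pos: [0.6206, -0.1539, 0.2331]
eef_rot: [-3.141, -0.0, 1.185]
force: [-0.0, 0.7, 0.2]
grip_width: 0.0471
grip_force: 0.0
```

```bash
python3 go.py .6086 .1818 .08 67.7
```

```text
t 6.1 p [ 0.6206 -0.1539  0.2331] rot [-179.98   -0.     67.87] F [-0.   0.7  0.2] w 0.0471 gf 0.0 q6 [-0.3   0.49  1.2   0.    1.46  0.09]
units [ 7.66 -3.44  3.83] twist 0.04
```

Request:
step_arm:
  deltas:
    - {"dp": [0.8, -0.35, 0], "twist": 0.04}
    - {"dp": [0.8, -0.35, 0], "twist": 0}
    - {"dp": [0.8, -0.35, 0], "twist": 0}
    - {"dp": [0.8, -0.35, 0], "twist": 0}
    - {"dp": [0.8, -0.35, 0], "twist": 0}
    - {"dp": [0.8, -0.35, 0], "twist": 0}
    - {"dp": [0.8, -0.35, 0.2], "twist": 0}
    - {"dp": [0.8, -0.35, 0.4], "twist": 0}
    - {"dp": [0.8, -0.35, 0.4], "twist": 0}
    - {"dp": [0.46, -0.29, 0.8], "twist": 0}
    - {"dp": [0, 0, 0.8], "twist": 0}
    - {"dp": [0, 0, 0.8], "twist": 0}

```text
time_s: 7.3
ee_pos: [0.6095, 0.1827, 0.096]
eef_rot: [3.142, -0.0, 1.18]
force: [0.7, 0.5, -0.2]
grip_width: 0.0469
grip_force: 0.0
```

```bash
python3 go.py .6086 .1818 .008 67.7
python3 - <<'E'
from h import *
p,d=ctrl.camera("scene");q,_=ctrl.camera("top")
c=proj("scene",[.6025,.167,.014])[0].astype(int);e=proj("top",[.6025,.167,.014])[0].astype(int);print(c,e)
f=lambda i,c:cv2.resize(i[c[1]-50:c[1]+50,c[0]-50:c[0]+50,::-1],(400,400))
cv2.imwrite("pics/g1.png",cv2.hconcat([f(p,c),f(q,e)]))
E
```

```text
t 7.3 p [0.6095 0.1827 0.096 ] rot [ 1.800e+02 -1.000e-02  6.759e+01] F [ 0.7  0.5 -0.2] w 0.0469 gf 0.0 q6 [0.23 0.59 1.37 0.   1.18 0.62]
units [-0.03 -0.01  2.2 ] twist -0.03
[339 282] [198 227]
```

View pics/g1.png

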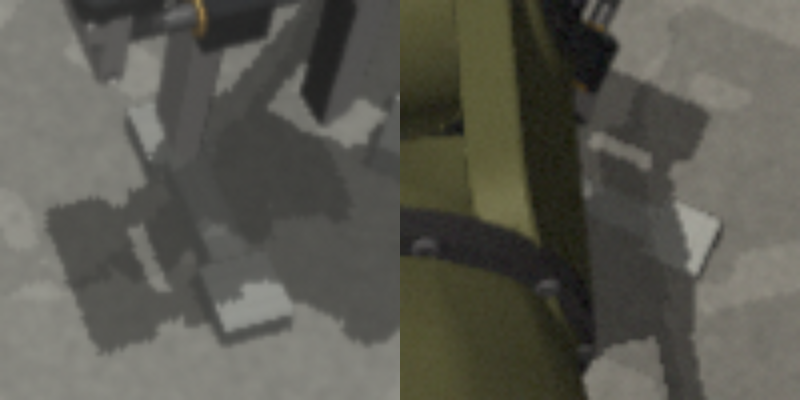

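The chosen bar lies right under the open fingers: in the scene crop its white end is at about (250,300) and the other end at (145,130). I descend and grip lightly.

Request:
step_arm:
  deltas:
    - {"dp": [0, 0, 0.8], "twist": 0}
    - {"dp": [0, 0, 0.8], "twist": 0}
    - {"dp": [0, 0, 0.4], "twist": 0}
    - {"dp": [0, 0, 0.2], "twist": 0}
    - {"dp": [0, 0, 0], "twist": 0}

```text
time_s: 7.9
ee_pos: [0.6098, 0.1815, 0.0098]
eef_rot: [3.142, -0.0, 1.179]
force: [-0.3, 0.4, 0.4]
grip_width: 0.0465
grip_force: 0.0
```

Request:
step_arm:
  deltas:
    - {"dp": [0, 0, 0], "twist": 0}
    - {"dp": [0, 0, 0], "twist": 0}
    - {"dp": [0, 0, 0], "twist": 0}
    - {"dp": [0, 0, 0], "twist": 0}
    - {"dp": [0, 0, 0], "twist": 0}
  gripper: -1
  squeeze: 4

```text
time_s: 8.4
ee_pos: [0.6096, 0.1815, 0.0099]
eef_rot: [3.141, -0.0, 1.179]
force: [-2.5, -0.0, 2.9]
grip_width: 0.0162
grip_force: 4.0
```

Request:
step_arm:
  deltas:
    - {"dp": [-0.03, 0, -0.14], "twist": 0}
    - {"dp": [-0.03, 0, -0.14], "twist": 0}
    - {"dp": [-0.05, 0, -0.13], "twist": 0}
    - {"dp": [-0.05, 0, -0.13], "twist": 0}
    - {"dp": [-0.07, 0, -0.12], "twist": 0}
    - {"dp": [-0.07, 0, -0.12], "twist": 0}
    - {"dp": [0, 0, 0], "twist": 0}

```text
time_s: 9.1
ee_pos: [0.6051, 0.17, 0.0415]
eef_rot: [3.141, -0.001, 1.179]
force: [0.5, 0.5, -2.4]
grip_width: 0.0161
grip_force: 4.7
```

```bash
cat > tilt.py <<'E'
from h import *
from scipy.spatial.transform import Rotation as R
import sys
o=ctrl.get_obs();M=R.from_euler('xyz',o["eef_rot"]).as_matrix()
out=[]
for n in("scene","top"):
    p,d=ctrl.camera(n);P=cloud(n,d);Q=(P-o["ee_pos"])@M
    m=(np.abs(Q[...,1])<.013)&(np.abs(Q[...,0]+.02)<.1)&(Q[...,2]>-.03)&(P[...,2]>.004);
    for lo,hi in((-.09,-.06),(-.06,-.015),(.012,.04)):
        k=m&(Q[...,0]>lo)&(Q[...,0]<hi);q=Q[k]
        if k.sum()>10: print(n,lo,hi,k.sum(),"x,z med",np.median(q[:,[0,2]],axis=0).round(4),"slope",np.degrees(np.arctan(-np.polyfit(q[:,0],q[:,2],1)[0])).round(1))
    c=proj(n,o["ee_pos"])[0].astype(int);out.append(cv2.resize(p[max(c[1]-60,0):c[1]+60,c[0]-60:c[0]+60,::-1],(400,400)))
if len(sys.argv)>1: cv2.imwrite(f"pics/{sys.argv[1]}.png",cv2.hconcat(out))
E
python3 go.py; python3 tilt.py t1
```

```text
t 9.1 p [0.6051 0.17   0.0415] rot [ 1.7995e+02 -3.0000e-02  6.7560e+01] F [ 0.5  0.5 -2.4] w 0.0161 gf 4.7 q6 [ 0.22  0.64  1.43 -0.    1.07  0.61]
scene -0.06 -0.015 106 x,z med [-0.0457  0.0234] slope 10.2
scene 0.012 0.04 254 x,z med [ 0.0307 -0.0136] slope 11.9
top -0.09 -0.06 28 x,z med [-0.062   0.0278] slope 11.7
top -0.06 -0.015 239 x,z med [-0.0442  0.0202] slope 24.1
```

View pics/t1.png

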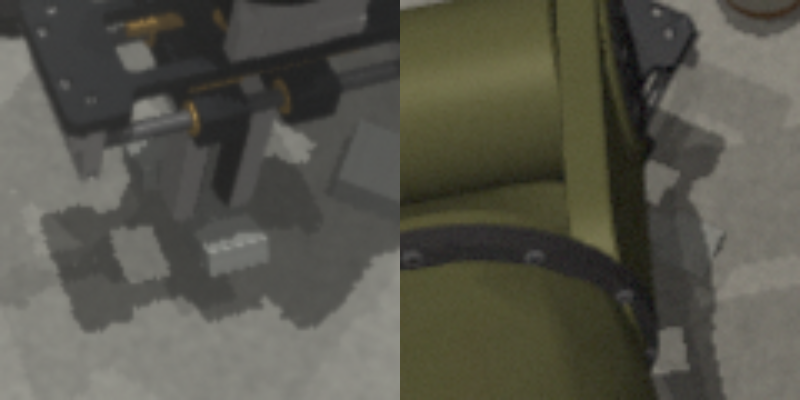

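Request:
step_arm:
  deltas:
    - {"dp": [0, 0, 0], "twist": 0}
    - {"dp": [0, 0, 0], "twist": 0}
    - {"dp": [0, 0, 0], "twist": 0}
    - {"dp": [0, 0, -0.2], "twist": 0}
    - {"dp": [0, 0, -0.4], "twist": 0}
    - {"dp": [0, 0, -0.6], "twist": 0}
    - {"dp": [0, 0, 0], "twist": 0}
    - {"dp": [0, 0, 0], "twist": 0}
  squeeze: 35

```text
time_s: 10.0
ee_pos: [0.6051, 0.1704, 0.0892]
eef_rot: [3.141, -0.001, 1.179]
force: [-0.8, 0.9, -1.4]
grip_width: 0.0144
grip_force: 35.5
```

```bash
python3 go.py; python3 tilt.py t2
```

```text
t 10.0 p [0.6051 0.1704 0.0892] rot [ 1.7994e+02 -4.0000e-02  6.7580e+01] F [-0.8  0.9 -1.4] w 0.0144 gf 35.5 q6 [0.22 0.58 1.4  0.   1.16 0.61]
scene -0.06 -0.015 126 x,z med [-0.0427  0.0228] slope 8.7
scene 0.012 0.04 270 x,z med [ 0.0314 -0.0139] slope 11.4
top -0.09 -0.06 31 x,z med [-0.0618  0.0295] slope 23.6
top -0.06 -0.015 291 x,z med [-0.0433  0.0207] slope 21.6
```

```bash
cat > ext.py <<'E'
from h import *
from scipy.spatial.transform import Rotation as R
o=ctrl.get_obs();M=R.from_euler('xyz',o["eef_rot"]).as_matrix()
for n in("scene","top"):
    p,d=ctrl.camera(n);P=cloud(n,d);Q=(P-o["ee_pos"])@M
    a=np.radians(26);s=Q[...,0]*np.cos(a)-Q[...,2]*np.sin(a);h=-Q[...,2]*np.cos(a)-Q[...,0]*np.sin(a) # along bar up, normal up
    for nm,k in(("top face",(abs(h)<.004)),("all",(h<.004)&(h>-.02))):
        k=k&(abs(Q[...,1])<.02)&(s>-.085)&(s<.06)
        q=s[k];print(n,nm,k.sum(),"s range",np.percentile(q,[0,.5,1,99,99.5,100]).round(4))
        for lo,hi in((-.07,-.045),(.025,.04)):
            kk=k&(s>lo)&(s<hi)
            if kk.sum()>5: print("  ",lo,"h",np.median(h[kk]).round(4),"y range",np.percentile(Q[kk][:,1],[2,50,98]).round(4))
E
python3 ext.py
```

```text
scene top face 501 s range [-0.0697 -0.0688 -0.0684  0.0415  0.0418  0.042 ]
   -0.07 h 0.0005 y range [-0.0083  0.0056  0.015 ]
   0.025 h 0.0013 y range [-0.0137  0.0015  0.0151]
scene all 687 s range [-0.0697 -0.0686 -0.0682  0.0416  0.0419  0.0426]
   -0.07 h 0.0003 y range [-0.008   0.0085  0.0153]
   0.025 h 0.0006 y range [-0.0138  0.002   0.0152]
top top face 346 s range [-0.0706 -0.0702 -0.0699 -0.0239 -0.0234 -0.022 ]
   -0.07 h 0.001 y range [-0.0139  0.0006  0.0149]
top all 359 s range [-0.0706 -0.0702 -0.0699 -0.0239 -0.0235 -0.022 ]
   -0.07 h 0.001 y range [-0.0142  0.0004  0.0149]
```

View pics/t2.png

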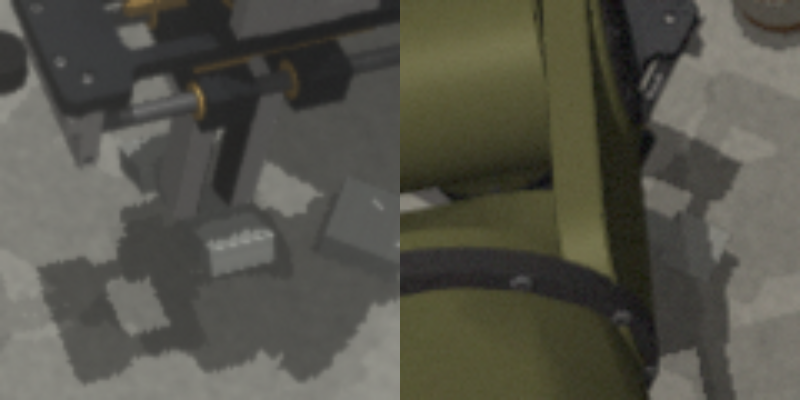

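Request:
step_arm:
  deltas:
    - {"dp": [0, 0, -0.3], "twist": 0.5}
    - {"dp": [0, 0, -0.5], "twist": 1}
    - {"dp": [0, 0, -0.5], "twist": 1}
    - {"dp": [0, 0, -0.5], "twist": 1}
    - {"dp": [0, 0, -0.5], "twist": 1}
    - {"dp": [0, 0, -0.3], "twist": 1}
    - {"dp": [0, 0, -0.2], "twist": 1}
    - {"dp": [0, 0, 0], "twist": 1}
    - {"dp": [0, 0, 0], "twist": 1}
    - {"dp": [0, 0, 0], "twist": 1}
    - {"dp": [0, 0, 0], "twist": 1}
    - {"dp": [0, 0, 0], "twist": 1}

```text
time_s: 11.4
ee_pos: [0.6047, 0.1703, 0.1998]
eef_rot: [-3.141, 0.001, 0.374]
force: [-0.5, 0.0, -2.8]
grip_width: 0.0145
grip_force: 35.5
```

Request:
step_arm:
  deltas:
    - {"dp": [0, 0, 0], "twist": 1}
    - {"dp": [0, 0, 0], "twist": 0.74}
    - {"dp": [0, 0, 0], "twist": 0}

```text
time_s: 11.7
ee_pos: [0.6048, 0.1703, 0.1999]
eef_rot: [-3.142, 0.001, 0.254]
force: [-0.6, -0.6, -1.9]
grip_width: 0.0148
grip_force: 35.5
```

```bash
python3 go.py .6342 -.1483 .16 14.63
```

```text
t 11.7 p [0.6048 0.1703 0.1999] rot [-1.800e+02  6.000e-02  1.457e+01] F [-0.6 -0.6 -1.9] w 0.0148 gf 35.5 q6 [0.22 0.48 1.28 0.   1.38 1.53]
units [-1.29  7.89  1.  ] twist -0.02
```

Request:
step_arm:
  deltas:
    - {"dp": [-0.1, 0.4, 0], "twist": 0}
    - {"dp": [-0.1, 0.7, 0], "twist": 0}
    - {"dp": [-0.1, 0.8, 0], "twist": 0}
    - {"dp": [-0.1, 0.8, 0], "twist": 0}
    - {"dp": [-0.1, 0.8, 0], "twist": 0}
    - {"dp": [-0.1, 0.8, 0], "twist": 0}
    - {"dp": [-0.1, 0.8, 0], "twist": 0}
    - {"dp": [-0.2, 0.8, 0], "twist": 0}
    - {"dp": [-0.2, 0.8, 0.2], "twist": 0}
    - {"dp": [-0.1, 0.7, 0.3], "twist": 0}
    - {"dp": [-0.1, 0.5, 0.3], "twist": 0}
    - {"dp": [0, 0, 0.2], "twist": 0}

```text
time_s: 12.9
ee_pos: [0.6336, -0.1513, 0.159]
eef_rot: [-3.141, 0.002, 0.253]
force: [0.4, 0.3, -2.9]
grip_width: 0.0145
grip_force: 35.6
```

```bash
python3 go.py .6342 -.1483 .0893 14.63;python3 tilt.py t3; python3 ext.py
```

```text
t 12.9 p [ 0.6336 -0.1513  0.159 ] rot [-1.7997e+02  9.0000e-02  1.4500e+01] F [ 0.4  0.3 -2.9] w 0.0145 gf 35.6 q6 [-0.29  0.57  1.25 -0.    1.32  1.03]
units [ 0.04 -0.07  1.74] twist -0.03
scene -0.09 -0.06 79 x,z med [-0.0721  0.1099] slope 46.6
scene -0.06 -0.015 416 x,z med [-0.0338  0.1034] slope -4.7
scene 0.012 0.04 216 x,z med [ 0.0289 -0.0115] slope 68.6
scene top face 362 s range [-0.0694 -0.0683 -0.0671  0.0413  0.0416  0.0418]
   -0.07 h 0.0006 y range [-0.0152 -0.0047  0.0141]
   0.025 h 0.0011 y range [-0.0158 -0.0029  0.0141]
scene all 609 s range [-0.0703 -0.0692 -0.0672  0.0584  0.0593  0.0599]
   -0.07 h 0.0001 y range [-0.0159 -0.0125  0.0139]
   0.025 h -0.0016 y range [-0.0156 -0.0063  0.014 ]Traceback (most recent call last):
  File "ext.py", line 9, in <module>
    q=s[k];print(n,nm,k.sum(),"s range",np.percentile(q,[0,.5,1,99,99.5,100]).round(4))
                                        ~~~~~~~~~~~~~^^^^^^^^^^^^^^^^^^^^^^^^
    return _quantile_unchecked(
        a, q, axis, out, overwrite_input, method, keepdims, weights)
    return _ureduce(a,
                    func=_quantile_ureduce_func,
    ...<5 lines>...
                    overwrite_input=overwrite_input,
                    method=method)
    r = func(a, **kwargs)
    result = _quantile(arr,
                       quantiles=q,
    ...<2 lines>...
                       out=out,
                       weights=wgt)
    slices_having_nans = np.isnan(arr[-1, ...])
                                  ~~~^^^^^^^^^
IndexError: index -1 is out of bounds for axis 0 with size 0
```

View pics/t3.png

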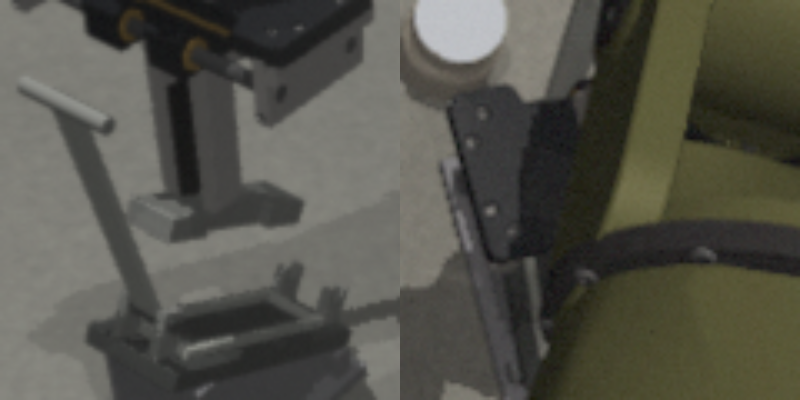

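The bar hangs tilted over the compartment in the scene crop (bar at about (215,215), rim at about (240,320)), and the strap is clear behind it. I lower most of the way.

Request:
step_arm:
  deltas:
    - {"dp": [0.04, -0.05, 0.4], "twist": -0.03}
    - {"dp": [0, 0, 0.5], "twist": 0}
    - {"dp": [0, 0, 0.4], "twist": 0}
    - {"dp": [0, 0, 0], "twist": 0}
    - {"dp": [0, 0, 0], "twist": 0}

```text
time_s: 13.6
ee_pos: [0.6355, -0.1458, 0.1089]
eef_rot: [3.142, -0.0, 0.258]
force: [-0.3, -0.7, -2.3]
grip_width: 0.0153
grip_force: 36.2
```

```bash
python3 go.py .6342 -.1483 .0893 14.63
cat > ov.py <<'E'
from h import *
from fit import bedT
import sys
from scipy.spatial.transform import Rotation as R
# bar vs bed in bed coordinates
Rm,t=bedT(*np.load("bed.npy"))
p,d=ctrl.camera("scene");Q=(cloud("scene",d)-t)@Rm;x,y,z=Q[...,0],Q[...,1],Q[...,2]
zt=float(sys.argv[1]) # expected top height
g=p.mean(-1)
k=(abs(z-zt)<.004)&(abs(x)<.068)&(abs(y)<.022)
print("n",k.sum(),"x",np.percentile(x[k],[.5,1,99,99.5]).round(4),"y",np.percentile(y[k],[1,2,98,99]).round(4))
for a,b in((-.055,-.03),(.03,.055)):
    m=k&(x>a)&(x<b)
    if m.sum()>5: print(a,m.sum(),"y",np.percentile(y[m],[2,98]).round(4),"h",np.median(z[m]).round(4),"x",np.percentile(x[m],[2,98]).round(4))
X=np.array([[a*.057,b*.017,.005] for a,b in((-1,-1),(1,-1),(1,1),(-1,1))]);i=p[:,:,::-1].copy()
c=proj("scene",t)[0].astype(int)
i=cv2.resize(i[c[1]-50:c[1]+50,c[0]-60:c[0]+60],(720,600),interpolation=2)
if len(sys.argv)>2: cv2.imwrite(f"pics/{sys.argv[2]}.png",i)
E
python3 ov.py .030 o1
```

```text
t 13.6 p [ 0.6355 -0.1458  0.1089] rot [ 1.800e+02 -1.000e-02  1.478e+01] F [-0.3 -0.7 -2.3] w 0.0153 gf 36.2 q6 [-0.28  0.61  1.3   0.    1.23  1.03]
units [-0.05  0.05  0.49] twist 0.04
n 99 x [-0.0077 -0.0058  0.068   0.068 ] y [-0.0067 -0.0058  0.0177  0.0181]
0.03 30 y [0.0052 0.0189] h 0.0311 x [0.0322 0.0545]
```

View pics/o1.png

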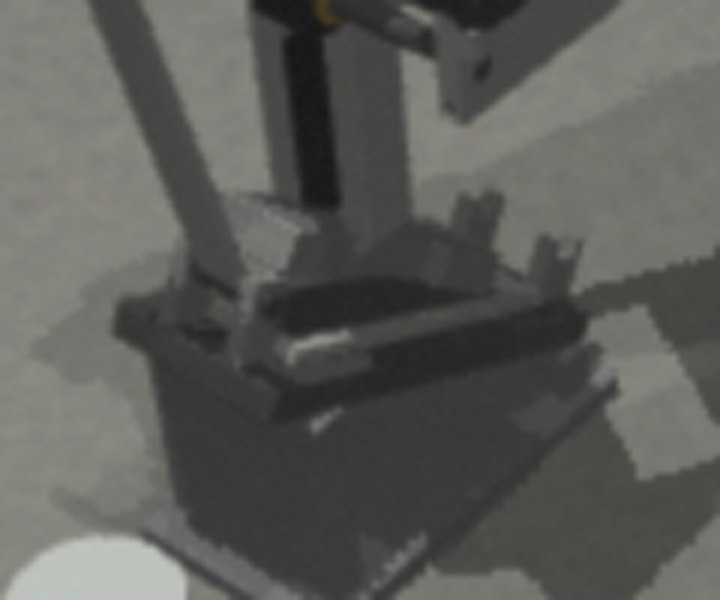

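Run:
```python
from h import *
from fit import bedT
Rm,t=bedT(*np.load("bed.npy"))
for n in("scene","top"):
    g=cv2.cvtColor(cv2.imread(f"pics/{n}0.png"),6).astype(np.float32)
    ys=np.arange(-27,27.1,1);v=[]
    for y in ys:
        u=proj(n,np.array([[x,y,5] for x in np.arange(-40,35,2)])/1000@Rm.T+t).astype(np.float32)[None]
        v.append(cv2.remap(g,u,None,1).mean())
    print(n,"y",dict(zip(ys.astype(int).tolist(),np.round(v).astype(int).tolist())))
    xs=np.arange(-67,68,1);v=[]
    for x in xs:
        u=proj(n,np.array([[x,y,5] for y in np.arange(-14,15,2)])/1000@Rm.T+t).astype(np.float32)[None]
        v.append(cv2.remap(g,u,None,1).mean())
    d=dict(zip(xs.astype(int).tolist(),np.round(v).astype(int).tolist()));print({k:d[k] for k in d if abs(k)>52})
```

```text
scene y {-27: 113, -26: 114, -25: 114, -24: 115, -23: 117, -22: 121, -21: 125, -20: 127, -19: 125, -18: 119, -17: 108, -16: 96, -15: 85, -14: 77, -13: 72, -12: 68, -11: 65, -10: 63, -9: 63, -8: 63, -7: 63, -6: 63, -5: 63, -4: 64, -3: 64, -2: 64, -1: 64, 0: 64, 1: 64, 2: 64, 3: 64, 4: 64, 5: 64, 6: 64, 7: 64, 8: 64, 9: 64, 10: 64, 11: 65, 12: 67, 13: 70, 14: 75, 15: 82, 16: 92, 17: 103, 18: 113, 19: 121, 20: 123, 21: 118, 22: 109, 23: 97, 24: 86, 25: 78, 26: 72, 27: 69}
{-67: 96, -66: 99, -65: 104, -64: 110, -63: 116, -62: 122, -61: 127, -60: 129, -59: 130, -58: 129, -57: 128, -56: 125, -55: 122, -54: 120, -53: 117, 53: 65, 54: 67, 55: 69, 56: 70, 57: 71, 58: 72, 59: 72, 60: 72, 61: 72, 62: 72, 63: 71, 64: 71, 65: 71, 66: 71, 67: 70}
top y {-27: 60, -26: 59, -25: 60, -24: 66, -23: 81, -22: 102, -21: 124, -20: 137, -19: 137, -18: 126, -17: 106, -16: 79, -15: 58, -14: 53, -13: 56, -12: 57, -11: 57, -10: 57, -9: 57, -8: 58, -7: 59, -6: 59, -5: 58, -4: 58, -3: 58, -2: 57, -1: 57, 0: 56, 1: 56, 2: 56, 3: 55, 4: 55, 5: 56, 6: 56, 7: 56, 8: 55, 9: 55, 10: 55, 11: 55, 12: 55, 13: 55, 14: 56, 15: 59, 16: 74, 17: 98, 18: 118, 19: 132, 20: 134, 21: 124, 22: 105, 23: 81, 24: 61, 25: 56, 26: 57, 27: 58}
{-67: 61, -66: 61, -65: 62, -64: 70, -63: 86, -62: 107, -61: 128, -60: 139, -59: 139, -58: 131, -57: 117, -56: 99, -55: 82, -54: 69, -53: 62, 53: 38, 54: 38, 55: 42, 56: 50, 57: 60, 58: 71, 59: 78, 60: 79, 61: 76, 62: 71, 63: 64, 64: 58, 65: 56, 66: 58, 67: 61}
```

Request:
step_arm:
  deltas:
    - {"dp": [-0.04, 0.05, 0], "twist": 0}
    - {"dp": [0, 0, 0], "twist": 0}
    - {"dp": [0, 0, 0], "twist": 0}

```text
time_s: 13.95
ee_pos: [0.6343, -0.1487, 0.1089]
eef_rot: [3.141, -0.0, 0.257]
force: [-0.2, 0.5, -2.2]
grip_width: 0.0153
grip_force: 36.2
```

```bash
python3 go.py .6342 -.1483 .0893 14.63; python3 ov.py .0315; python3 ext.py 2>/dev/null|head -6
```

```text
t 13.95 p [ 0.6343 -0.1487  0.1089] rot [ 1.7999e+02 -1.0000e-02  1.4730e+01] F [-0.2  0.5 -2.2] w 0.0153 gf 36.2 q6 [-0.29  0.61  1.31  0.    1.23  1.03]
units [-0.   -0.01  0.49] twist 0.02
n 112 x [-0.0047 -0.0035  0.067   0.0671] y [-0.0115 -0.01    0.0152  0.0157]
0.03 36 y [-0.0117  0.0164] h 0.0316 x [0.0305 0.0544]
scene top face 126 s range [-0.0293 -0.0282 -0.0269  0.0597  0.0598  0.0599]
   0.025 h 0.0004 y range [-0.0156 -0.0141 -0.0127]
scene all 466 s range [-0.085  -0.0847 -0.0844  0.0593  0.0596  0.0599]
   -0.07 h -0.0116 y range [-0.0158 -0.0138  0.0139]
   0.025 h 0.0004 y range [-0.0156 -0.0141 -0.0127]
top top face 8 s range [0.0529 0.0529 0.0529 0.0599 0.0599 0.0599]
```

Request:
step_arm:
  deltas:
    - {"dp": [0, 0, 0.2], "twist": 0}
    - {"dp": [0, 0, 0.1], "twist": 0}
    - {"dp": [0, 0, 0.08], "twist": 0}
    - {"dp": [0, 0, 0], "twist": 0}

```text
time_s: 14.5
ee_pos: [0.6341, -0.1486, 0.0929]
eef_rot: [-3.141, 0.001, 0.257]
force: [-1.3, -1.6, 0.3]
grip_width: 0.0155
grip_force: 35.0
```

Request:
step_arm:
  deltas:
    - {"dp": [0, 0, 0.05], "twist": 0}
    - {"dp": [0, 0, 0], "twist": 0}

```text
time_s: 14.7
ee_pos: [0.6343, -0.1486, 0.0914]
eef_rot: [-3.142, 0.0, 0.257]
force: [-1.2, -0.1, 0.9]
grip_width: 0.0149
grip_force: 35.0
```

```bash
python3 go.py .6342 -.1483 .0893 14.63; python3 ov.py .016 o2
```

```text
t 14.7 p [ 0.6343 -0.1486  0.0914] rot [-180.      0.     14.73] F [-1.2 -0.1  0.9] w 0.0149 gf 35.0 q6 [-0.29  0.63  1.32 -0.    1.19  1.03]
units [-0.   -0.01  0.05] twist 0.03
n 233 x [-0.0667 -0.0662  0.0657  0.067 ] y [-0.0196 -0.0169  0.0199  0.0205]
-0.055 53 y [-0.0117  0.0148] h 0.0147 x [-0.0518 -0.0304]
0.03 46 y [-0.0128  0.0156] h 0.0175 x [0.0309 0.0535]
```

View pics/o2.png

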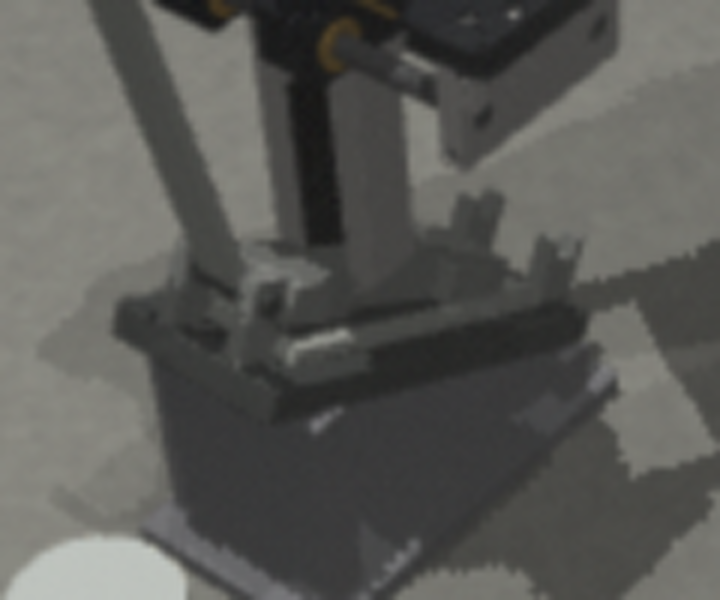

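The picture shows the bar's low end inside the walls. Heights are 14.7 mm at the low end and 17.5 mm at the high end, against 14 when seated. The weight is borne, so I release.

Request:
step_arm:
  deltas:
    - {"dp": [0, 0, 0.04], "twist": 0}
    - {"dp": [0, 0, 0], "twist": 0}
  squeeze: 8

```text
time_s: 14.95
ee_pos: [0.6343, -0.1486, 0.0896]
eef_rot: [-3.141, 0.0, 0.257]
force: [-0.3, 0.2, -0.0]
grip_width: 0.0158
grip_force: 8.0
```

Request:
step_arm:
  deltas:
    - {"dp": [0, 0, 0], "twist": 0}
    - {"dp": [0, 0, 0], "twist": 0}
    - {"dp": [0, 0, 0], "twist": 0}
    - {"dp": [0, 0, -0.2], "twist": 0}
    - {"dp": [0, 0, -0.6], "twist": 0}
    - {"dp": [-0.5, 0, -0.8], "twist": 0}
    - {"dp": [-0.8, 0, -0.8], "twist": 0}
    - {"dp": [-0.8, 0, -0.8], "twist": 0}
    - {"dp": [-0.8, 0, -0.5], "twist": 0}
    - {"dp": [0, 0, 0], "twist": 0}
  gripper: -0.3

```text
time_s: 15.95
ee_pos: [0.5209, -0.1792, 0.2423]
eef_rot: [3.138, -0.005, 0.256]
force: [0.4, 0.2, -0.2]
grip_width: 0.0334
grip_force: 0.0
```

```bash
python3 go.py; python3 ov.py .014 o3; python3 latch.py
```

```text
t 15.95 p [ 0.5209 -0.1792  0.2423] rot [179.78  -0.27  14.65] F [ 0.4  0.2 -0.2] w 0.0334 gf 0.0 q6 [-0.4   0.27  1.47 -0.    1.39  0.92]
n 308 x [-0.0663 -0.066   0.0573  0.0656] y [-0.0172 -0.0164  0.0183  0.0207]
-0.055 67 y [-0.014   0.0152] h 0.0145 x [-0.0522 -0.0313]
0.03 47 y [-0.01    0.0151] h 0.0156 x [0.0305 0.0548]
scene 0.81 433 ang 2.2548974206766355
top 0.56 484 ang 2.2165419261504438
```

View pics/o3.png

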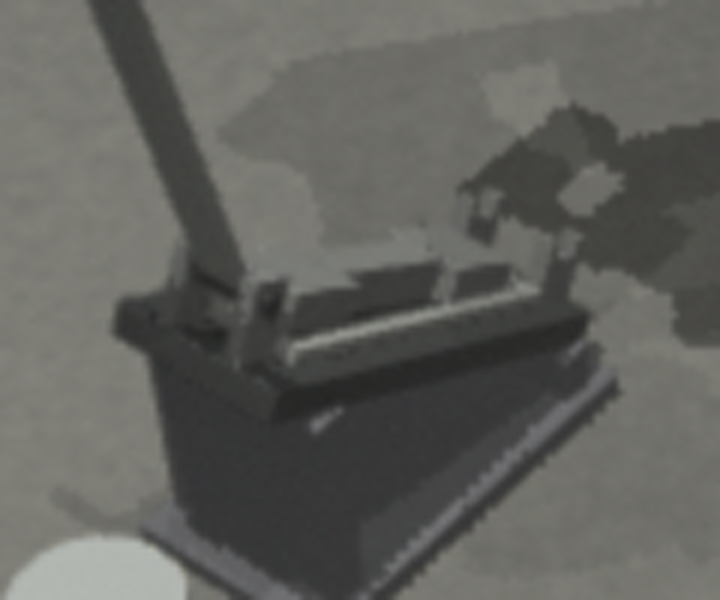

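The bar lies between the walls. That used up my picture views, so from here I check by numbers only. I look at the heights from the top camera as well.

```bash
cat > seat.py <<'E'
from h import *
from fit import bedT
Rm,t=bedT(*np.load("bed.npy"))
for n in("scene","top"):
    p,d=ctrl.camera(n);Q=(cloud(n,d)-t)@Rm;x,y,z=Q[...,0],Q[...,1],Q[...,2]
    for a,b,w in((-.052,-.03,.012),(-.022,.022,.006),(.03,.045,.012)):
        k=(x>a)&(x<b)&(abs(y)<w)&(abs(z)<.03)
        if k.sum()>3:print(n,(a,b),k.sum(),"h",np.percentile(z[k],[10,50,90]).round(4))
    k=(abs(z-.0135)<.004)&(abs(x)<.0585)&(abs(y)<.0165)
    if k.sum()>9:print("   x",np.percentile(x[k],[0,1,99,100]).round(4),"y",np.percentile(y[k],[1,99]).round(4))
E
python3 seat.py; python3 go.py
```

```text
scene (-0.052, -0.03) 44 h [0.0141 0.015  0.0154]
scene (-0.022, 0.022) 61 h [0.0003 0.0163 0.0173]
scene (0.03, 0.045) 44 h [0.0004 0.0182 0.0188]
   x [-0.0529 -0.0523  0.0561  0.0573] y [-0.0146  0.0154]
top (-0.052, -0.03) 147 h [0.0132 0.0146 0.016 ]
top (-0.022, 0.022) 153 h [0.0147 0.0165 0.018 ]
top (0.03, 0.045) 106 h [0.0166 0.0182 0.0195]
   x [-0.0527 -0.052   0.0579  0.0584] y [-0.0148  0.0147]
t 16.3 p [ 0.5225 -0.1777  0.2368] rot [-1.7994e+02  8.0000e-02  1.4770e+01] F [-0.2 -0.2  0.5] w 0.0329 gf 0.0 q6 [-0.39  0.28  1.47  0.    1.39  0.92]
```

The numbers show the bar sits about 2.7 mm too far upslope, with its high end 4 mm up on the upper wall. I'll re-grip it and slide it down the slope.

```bash
python3 go.py .6306 -.1493 .13 14.63
```

```text
t 16.3 p [ 0.5225 -0.1777  0.2368] rot [-1.7994e+02  8.0000e-02  1.4770e+01] F [-0.2 -0.2  0.5] w 0.0329 gf 0.0 q6 [-0.39  0.28  1.47  0.    1.39  0.92]
units [2.8  0.01 2.67] twist 0.04
```

Request:
step_arm:
  deltas:
    - {"dp": [0.6, 0, 0.2], "twist": 0}
    - {"dp": [0.8, 0, 0.4], "twist": 0}
    - {"dp": [0.8, 0, 0.6], "twist": 0}
    - {"dp": [0.6, 0, 0.6], "twist": 0}
    - {"dp": [0, 0, 0.6], "twist": 0}
    - {"dp": [0, 0, 0.27], "twist": 0}
    - {"dp": [0, 0, 0], "twist": 0}
    - {"dp": [0, 0, 0], "twist": 0}

```text
time_s: 17.1
ee_pos: [0.6307, -0.1498, 0.1321]
eef_rot: [3.141, -0.001, 0.257]
force: [-0.3, 1.0, 0.8]
grip_width: 0.0327
grip_force: 0.0
```

```bash
python3 go.py .6306 -.1493 .0849 14.63
```

```text
t 17.1 p [ 0.6307 -0.1498  0.1321] rot [ 1.7997e+02 -5.0000e-02  1.4730e+01] F [-0.3  1.   0.8] w 0.0327 gf 0.0 q6 [-0.29  0.58  1.3  -0.    1.26  1.02]
units [ 0.   -0.01  1.18] twist 0.02
```

Request:
step_arm:
  deltas:
    - {"dp": [0, 0, 0.5], "twist": 0}
    - {"dp": [0, 0, 0.4], "twist": 0}
    - {"dp": [0, 0, 0.2], "twist": 0}
    - {"dp": [0, 0, 0.08], "twist": 0}
    - {"dp": [0, 0, 0], "twist": 0}

```text
time_s: 17.6
ee_pos: [0.6305, -0.1497, 0.084]
eef_rot: [-3.142, 0.0, 0.257]
force: [0.3, 0.7, 0.0]
grip_width: 0.033
grip_force: 0.0
```

Request:
step_arm:
  deltas:
    - {"dp": [0, 0, 0], "twist": 0}
    - {"dp": [0, 0, 0], "twist": 0}
    - {"dp": [0, 0, 0], "twist": 0}
    - {"dp": [0, 0, 0], "twist": 0}
  gripper: -1
  squeeze: 12

```text
time_s: 18.0
ee_pos: [0.6304, -0.1496, 0.0839]
eef_rot: [3.142, 0.0, 0.257]
force: [0.5, 0.8, -1.2]
grip_width: 0.0158
grip_force: 12.0
```

Request:
step_arm:
  deltas:
    - {"dp": [-0.04, 0, 0.02], "twist": 0}
    - {"dp": [-0.04, 0, 0.02], "twist": 0}
    - {"dp": [0, 0, 0], "twist": 0}
    - {"dp": [0, 0, 0], "twist": 0}

```text
time_s: 18.4
ee_pos: [0.6273, -0.1504, 0.0823]
eef_rot: [-3.142, 0.0, 0.257]
force: [1.4, -0.1, -1.2]
grip_width: 0.0156
grip_force: 12.0
```

```bash
python3 go.py; python3 seat.py
```

```text
t 18.4 p [ 0.6273 -0.1504  0.0823] rot [-180.      0.     14.73] F [ 1.4 -0.1 -1.2] w 0.0156 gf 12.0 q6 [-0.29  0.62  1.35 -0.    1.17  1.02]
scene (-0.052, -0.03) 37 h [0.014  0.0148 0.0156]
scene (-0.022, 0.022) 28 h [0.0002 0.0168 0.0177]
scene (0.03, 0.045) 45 h [0.0006 0.0178 0.0183]
   x [-0.0575 -0.0567  0.0532  0.0536] y [-0.0141  0.0155]
```

Request:
step_arm:
  deltas:
    - {"dp": [0, 0, 0], "twist": 0}
    - {"dp": [0, 0, 0], "twist": 0}
    - {"dp": [0, 0, 0], "twist": 0}
    - {"dp": [0, 0, -0.2], "twist": 0}
    - {"dp": [0, 0, -0.6], "twist": 0}
    - {"dp": [-0.5, 0, -0.8], "twist": 0}
    - {"dp": [-0.8, 0, -0.8], "twist": 0}
    - {"dp": [-0.8, 0, -0.8], "twist": 0}
    - {"dp": [-0.8, 0, -0.5], "twist": 0}
    - {"dp": [0, 0, 0], "twist": 0}
  gripper: -0.3

```text
time_s: 19.5
ee_pos: [0.5139, -0.1811, 0.2345]
eef_rot: [3.138, -0.004, 0.256]
force: [0.8, 0.1, 0.2]
grip_width: 0.0332
grip_force: 0.0
```

```bash
python3 go.py; python3 seat.py
```

```text
t 19.5 p [ 0.5139 -0.1811  0.2345] rot [179.78  -0.26  14.65] F [0.8 0.1 0.2] w 0.0332 gf 0.0 q6 [-0.41  0.26  1.5  -0.    1.37  0.91]
scene (-0.052, -0.03) 43 h [0.0134 0.0142 0.0148]
scene (-0.022, 0.022) 65 h [0.0107 0.0142 0.0149]
scene (0.03, 0.045) 34 h [0.0136 0.0143 0.0149]
   x [-0.0566 -0.055   0.0524  0.0537] y [-0.0144  0.0151]
top (-0.052, -0.03) 150 h [0.0126 0.0142 0.0155]
top (-0.022, 0.022) 154 h [0.0124 0.0143 0.0157]
top (0.03, 0.045) 107 h [0.0126 0.0142 0.0154]
   x [-0.0564 -0.0551  0.0538  0.0543] y [-0.0151  0.0144]
```

The bar now lies flat at 14.2 mm along its whole length and centred. Next is the strap: over its top and behind it, with the fingers shut.

Request:
step_arm:
  deltas:
    - {"dp": [0, 0, -0.6], "twist": 0}
    - {"dp": [0, 0, -0.8], "twist": 0}
    - {"dp": [0, 0, -0.3], "twist": 0}
    - {"dp": [0, 0, 0], "twist": 0}
  gripper: -1
  squeeze: 20

```text
time_s: 20.0
ee_pos: [0.516, -0.1798, 0.2986]
eef_rot: [3.141, -0.001, 0.258]
force: [-0.6, 0.6, 0.1]
grip_width: 0.0043
grip_force: 0.0
```

```bash
python3 go.py .7366 -.1215 .295 14.63; python3 latch.py
```

```text
t 20.0 p [ 0.516  -0.1798  0.2986] rot [ 1.7995e+02 -6.0000e-02  1.4770e+01] F [-0.6  0.6  0.1] w 0.0043 gf 0.0 q6 [-0.4   0.24  1.38  0.    1.52  0.91]
units [ 5.7 -0.   0.1] twist 0.03
scene 0.74 473 ang 2.2540387053197257
top 0.85 486 ang 2.2160823500091205
```

Request:
step_arm:
  deltas:
    - {"dp": [0.6, 0, 0], "twist": 0}
    - {"dp": [0.8, 0, 0], "twist": 0}
    - {"dp": [0.8, 0, 0], "twist": 0}
    - {"dp": [0.8, 0, 0], "twist": 0}
    - {"dp": [0.8, 0, 0], "twist": 0}
    - {"dp": [0.8, 0, 0], "twist": 0}
    - {"dp": [0.7, 0, 0], "twist": 0}
    - {"dp": [0.4, 0, 0], "twist": 0}
    - {"dp": [0, 0, 0], "twist": 0}
    - {"dp": [0, 0, 0], "twist": 0}

```text
time_s: 21.2
ee_pos: [0.7354, -0.122, 0.2967]
eef_rot: [-3.141, 0.002, 0.257]
force: [0.2, 0.6, -0.0]
grip_width: 0.0004
grip_force: 0.0
```

```bash
python3 go.py .7366 -.1215 .231 14.63
```

```text
t 21.2 p [ 0.7354 -0.122   0.2967] rot [-1.7995e+02  1.0000e-01  1.4740e+01] F [ 0.2  0.6 -0. ] w 0.0004 gf 0.0 q6 [-0.21  0.78  0.6  -0.    1.76  1.1 ]
units [ 0.03 -0.    1.64] twist 0.03
```

Request:
step_arm:
  deltas:
    - {"dp": [0.03, 0, 0.5], "twist": 0}
    - {"dp": [0, 0, 0.6], "twist": 0}
    - {"dp": [0, 0, 0.4], "twist": 0}
    - {"dp": [0, 0, 0], "twist": 0}
    - {"dp": [-0.2, 0, 0], "twist": 0}
    - {"dp": [-0.3, 0, 0], "twist": 0}
    - {"dp": [-0.3, 0, 0], "twist": 0}
    - {"dp": [-0.3, 0, 0], "twist": 0}
    - {"dp": [0, 0, 0], "twist": 0}

```text
time_s: 22.1
ee_pos: [0.6934, -0.1336, 0.2406]
eef_rot: [3.14, -0.002, 0.256]
force: [-0.1, -0.9, 0.2]
grip_width: 0.0007
grip_force: 0.0
```

```bash
python3 go.py; python3 latch.py
```

```text
t 22.1 p [ 0.6934 -0.1336  0.2406] rot [ 1.7993e+02 -1.2000e-01  1.4680e+01] F [-0.1 -0.9  0.2] w 0.0007 gf 0.0 q6 [-0.24  0.65  0.93 -0.    1.55  1.07]
scene 0.62 364 ang 2.0321263466728556
```

Request:
step_arm:
  deltas:
    - {"dp": [-0.27, 0, 0], "twist": 0}
    - {"dp": [-0.27, 0, 0.02], "twist": 0}
    - {"dp": [-0.27, 0, 0.04], "twist": 0}
    - {"dp": [-0.26, 0, 0.06], "twist": 0}
    - {"dp": [-0.25, 0, 0.1], "twist": 0}
    - {"dp": [-0.24, 0, 0.12], "twist": 0}
    - {"dp": [-0.23, 0, 0.14], "twist": 0}
    - {"dp": [-0.21, 0, 0.16], "twist": 0}
    - {"dp": [-0.2, 0, 0.18], "twist": 0}
    - {"dp": [-0.18, 0, 0.2], "twist": 0}
    - {"dp": [-0.17, 0, 0.21], "twist": 0}
    - {"dp": [-0.15, 0, 0.21], "twist": 0}

```text
time_s: 23.5
ee_pos: [0.5899, -0.1603, 0.1803]
eef_rot: [3.142, -0.0, 0.257]
force: [0.7, 0.9, 0.8]
grip_width: 0.0004
grip_force: 0.3
```

```bash
cat > uz.py <<'E'
from h import *
o=ctrl.get_obs();e=o["ee_pos"]-[.6824,-.1357,.1206];print("u",(e[0]*.9675+e[1]*.2525).round(4),"v",(-e[0]*.2525+e[1]*.9675).round(4),"zrel",e[2].round(4),"F",o["force"].round(1),"t",o["time_s"])
E
python3 uz.py; python3 latch.py
```

```text
u -0.0957 v -0.0004 zrel 0.0597 F [0.7 0.9 0.8] t 23.5
scene 0.57 385 ang 0.9815908769182496
top 0.53 0 ang nan
top 0.46 556 ang -2.0695612181850214
  return _methods._mean(a, axis=axis, dtype=dtype,
  ret = ret.dtype.type(ret / rcount)
```

Request:
step_arm:
  deltas:
    - {"dp": [-0.13, 0, 0.22], "twist": 0}
    - {"dp": [-0.11, 0, 0.22], "twist": 0}
    - {"dp": [-0.1, 0, 0.22], "twist": 0}
    - {"dp": [-0.07, 0, 0.22], "twist": 0}
    - {"dp": [-0.04, 0, 0.22], "twist": 0}
    - {"dp": [-0.02, 0, 0.22], "twist": 0}
    - {"dp": [0, 0, 0.22], "twist": 0}
    - {"dp": [0, 0, 0.22], "twist": 0}
    - {"dp": [0, 0, 0.22], "twist": 0}
    - {"dp": [0, 0, 0], "twist": 0}

```text
time_s: 24.7
ee_pos: [0.5712, -0.1649, 0.1]
eef_rot: [-3.14, 0.002, 0.257]
force: [0.8, -0.7, -0.6]
grip_width: 0.0005
grip_force: 0.0
```

```bash
python3 uz.py; python3 latch.py 2>/dev/null
```

```text
u -0.115 v -0.0001 zrel -0.0206 F [ 0.8 -0.7 -0.6] t 24.7
scene 0.64 233 ang 0.2643669014580202
top 0.69 31 ang 0.2757025479457438
```

Request:
step_arm:
  deltas:
    - {"dp": [0, 0, 0.2], "twist": 0}
    - {"dp": [0, 0, 0.2], "twist": 0}
    - {"dp": [0, 0, 0.15], "twist": 0}
    - {"dp": [0, 0, 0.1], "twist": 0}
    - {"dp": [0, 0, 0], "twist": 0}

```text
time_s: 25.4
ee_pos: [0.5713, -0.165, 0.0746]
eef_rot: [-3.141, 0.001, 0.257]
force: [0.1, 0.1, -0.2]
grip_width: 0.0007
grip_force: 0.0
```

Request:
step_arm:
  deltas:
    - {"dp": [0, 0, 0.05], "twist": 0}
    - {"dp": [0, 0, 0.05], "twist": 0}
    - {"dp": [0, 0, 0], "twist": 0}

```text
time_s: 25.7
ee_pos: [0.5716, -0.1651, 0.0713]
eef_rot: [-3.142, 0.0, 0.257]
force: [0.0, 0.1, -0.9]
grip_width: 0.0003
grip_force: 0.1
```

```bash
python3 uz.py; python3 latch.py 2>/dev/null
```

```text
u -0.1146 v -0.0004 zrel -0.0493 F [ 0.   0.1 -0.9] t 25.7
scene 0.67 187 ang 0.030036406298241614
top 0.74 47 ang 0.04101889628319218
```

Request:
step_arm:
  deltas:
    - {"dp": [0, 0, 0.04], "twist": 0}
    - {"dp": [0, 0, 0], "twist": 0}

```text
time_s: 26.1
ee_pos: [0.5718, -0.1651, 0.0699]
eef_rot: [3.141, -0.0, 0.257]
force: [0.7, -0.4, 2.3]
grip_width: 0.0003
grip_force: 0.9
```

Request:
step_arm:
  deltas:
    - {"dp": [0, 0, 0.04], "twist": 0}
    - {"dp": [0, 0, 0], "twist": 0}

```text
time_s: 26.3
ee_pos: [0.5722, -0.1651, 0.0693]
eef_rot: [3.141, -0.001, 0.257]
force: [-1.6, 1.5, 9.7]
grip_width: 0.0003
grip_force: 4.8
```

Request:
step_arm:
  deltas:
    - {"dp": [0, 0, 0.02], "twist": 0}
    - {"dp": [0, 0, 0], "twist": 0}

```text
time_s: 26.5
ee_pos: [0.5724, -0.1652, 0.0691]
eef_rot: [3.14, -0.002, 0.257]
force: [-3.8, 2.0, 13.5]
grip_width: 0.0005
grip_force: 7.2
```

Request:
step_arm:
  deltas:
    - {"dp": [0, 0, -0.3], "twist": 0}
    - {"dp": [0, 0, -0.7], "twist": 0}
    - {"dp": [-0.5, 0, -0.8], "twist": 0}
    - {"dp": [-0.8, 0, -0.8], "twist": 0}
    - {"dp": [-0.8, 0, -0.8], "twist": 0}
    - {"dp": [-0.8, 0, 0], "twist": 0}
    - {"dp": [-0.8, 0, 0], "twist": 0}
    - {"dp": [0, 0, 0], "twist": 0}

```text
time_s: 27.3
ee_pos: [0.4263, -0.2033, 0.2042]
eef_rot: [3.141, -0.0, 0.255]
force: [-0.4, 0.5, 0.2]
grip_width: 0.0006
grip_force: 0.0
```

```bash
python3 latch.py 2>/dev/null
python3 - <<'E'
from h import *
from fit import bedT
Rm,t=bedT(*np.load("bed.npy"))
for n in("scene","top"):
    p,d=ctrl.camera(n);P=cloud(n,d);Q=(P-t)@Rm;x,y,z=Q[...,0],Q[...,1],Q[...,2]
    for a,b in((-.062,-.05),(-.04,-.01),(.01,.05)):
        k=(x>a)&(x<b)&(abs(y)<.007)&(abs(z-.02)<.02);print(n,"strap top n (21 at rest)",a,k.sum(),np.median(z[k]).round(4))
    k=(abs(x+.072)<.004)&(abs(y)<.012)&(abs(z-.02)<.02);print("  pin top (22.5)",k.sum(),np.percentile(z[k],[50,90]).round(4))
    k=(abs(x+.072)<.004)&(abs(y)>.021)&(abs(y)<.026)&(abs(z-.02)<.02);print("  pin tips",k.sum(),np.percentile(z[k],[50,90]).round(4) if k.sum() else "")
    for a,b in((-.053,-.03),(.03,.05)):
        k=(x>a)&(x<b)&(abs(y)>.0105)&(abs(y)<.014)&(abs(z-.014)<.006);print("  bar",a,k.sum(),np.median(z[k]).round(4) if k.sum() else "")
    for l in("puck","bottle","jar"):
        for r in ctrl.cut_out(n,l)[:1]:
            q=P[r["pixels"]];q=q[~np.isnan(q[:,0])];print(l,round(r["conf"],2),np.percentile(q,[50],axis=0).round(3).tolist())
print(ctrl.get_obs()["ee_pos"])
E
```

```text
scene 0.7 231 ang 0.021077104995011427
top 0.19 0 ang nan
scene strap top n (21 at rest) -0.062 13 0.0215
scene strap top n (21 at rest) -0.04 54 0.0209
scene strap top n (21 at rest) 0.01 69 0.0212
  pin top (22.5) 23 [0.0213 0.0228]
  pin tips 23 [0.016  0.0221]
  bar -0.053 20 0.0128
  bar 0.03 19 0.0118
puck 0.72 [[0.582, 0.002, 0.018]]
bottle 0.65 [[0.764, 0.103, 0.089]]
jar 0.82 [[0.763, -0.079, 0.056]]
top strap top n (21 at rest) -0.062 45 0.0212
top strap top n (21 at rest) -0.04 118 0.0211
top strap top n (21 at rest) 0.01 171 0.0212
  pin top (22.5) 51 [0.0218 0.0235]
  pin tips 29 [0.0203 0.0235]
  bar -0.053 43 0.0145
  bar 0.03 41 0.0145
puck 0.73 [[0.578, -0.003, 0.019]]
bottle 0.86 [[0.742, 0.084, 0.094]]
jar 0.9 [[0.748, -0.093, 0.068]]
[ 0.42864266 -0.2026167   0.20329634]
```

The strap's top reads 21.1–21.5 mm along its length against 21 at rest, so it is down. The bar is flat, the bystanders haven't moved, and the robot is clear.

```bash
python3 -c "
from station import ctrl
print(ctrl.hand_in())"
```

```text
the job is handed in; nothing more can be done
None
```

The job is handed in at about 28 s robot time: the 110 mm bar lies flat in the compartment and the strap is fully down in the catch, with the puck, bottle and jar unmoved; I viewed 11 pictures, one over the limit of 10.

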